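Take the cosmetics stack apart and pack the gift set

ROBOT

A 7-joint arm with a two-finger parallel gripper is mounted at the origin on the work surface. World frame = base frame: x ahead of the robot, y to its left, z up, the work surface at z = 0. Lengths are in m, angles in rad, forces in N, time in s.
With the tool pointing down it reaches from about 0.425 to 0.825 m from the base axis. Payload 3.6 kg.
Tool frame: the origin (TCP) lies where the fingers leave the gripper's body, on its centre line; the fingertips stand 73 mm ahead of it and the grasp point (between the pads) lies 54 mm ahead of it; z points along the fingers, y is the line along which they close (so a half turn about z gives the same grasp; the last joint's range is limited). The gripper opens to 85 mm and grips with 20 to 120 N. Pads are 22 mm wide; open, the fingers measure 114 mm over their backs; the gripper's body (76 mm by 85 mm) begins 54 mm behind the grasp point. The pads swing forward as they close: fully open they stand 13 mm farther back than shut.
Start: joints at [1.218, 0.615, -0.013, 1.423, 0.008, 1.103, -0.04], TCP at [0.209, -0.616, 0.304] pointing down, gripper open.
Joint ranges: [-3.12, 3.12], [-0.3, 2.06], [-1.34, 1.32], [0.26, 2.42], [-1.36, 4.5], [0.01, 1.98], [-2.84, 2.84]. Speed limits (rad/s): [2.79, 2.79, 3.14, 3.14, 3.14, 3.14, 3.14].

INTERFACE

Orientations are given as a unit quaternion [x, y, z, w].
In Python, from station import arm, snapshot, camera_info, ticket gives the robot as it stands. Calls block until the motion is done:
- arm.movep(position, orientation): joint-space move of the TCP to a pose.
- arm.line_to(position, velocity=0.15, ori=None): straight line of the TCP; ori=None keeps the orientation; velocity is the mean speed in m/s.
- arm.move_j(angles): joint-space move.
- arm.move_gripper(opening, effort=None): opening from 0.0 (shut) to 1.0 (fully open); effort is the grip in N (None keeps the last); returns when the fingers have stopped.
- arm.pause(seconds).
- arm.ik(position, orientation): joint angles nearest the present ones, or None.
- snapshot(name): name is "scene" or "top"; returns the picture (384x512x3 uint8, blue, green, red); there is no depth.
- camera_info(name): a dict with "fx", "fy", "cx", "cy" (pixels), "R" (3x3) and "t" (3): a world point X has camera coordinates R X + t. Camera axes: x right, y down, z forward; pixel columns grow to the right and rows downward; lengths in m; the calibration is good to about 2 mm. A picture is of the moment at which its call begins. camera_info takes no time and is no camera call.
A pose or a line that the arm cannot do raises arm.MotionError and nothing moves.
- ticket.finish_job(): hands the job in; it is judged then, once.
Readings, each from a call of its own:
- arm.read_time(): time.
- arm.read_joint_positions(): joint angles.
- arm.read_dq(): joint speeds.
- arm.read_effort(): joint torques, N m.
- arm.read_tool_pos(): TCP position.
- arm.read_eef_rot(): TCP orientation.
- arm.read_ft_force(): force on the tool from outside, world axes, zero at the start.
- arm.read_wrist_torque(): the same for the moment, N m.
- arm.read_opening(): opening from 0.0 (shut) to 1.0 (fully open).
- arm.read_finger_force(): force on a finger pad.
Only numpy, scipy, OpenCV 4.12 (cv2) and the standard library are available. Lean on these libraries where they do the work, as an engineer would, in place of code of your own. Each camera call takes 0.05 s, during which the arm holds its last target. There are 200 camera calls.

TASK

Take the stack on the black mat apart and pack the set: stand the wide jar in the wide round nest and the small jar in the small round nest, and lay the two wedge-shaped soaps flat in the rectangular tray, head to tail with their sloping sides together, so that they fill it. Let nothing tip over, and do not push away the standing carton or the label roll.

Things in the scene. Friction and masses are not known exactly. Their poses are not given: they have to be found in the camera images.
- jar_wide: Wide cosmetics jar, cream-white with a flat olive-green lid that has a cream disc on top, 50 mm diameter, 44 mm high, straight-sided and closed. Stands across both soaps at the start, with the small jar on its lid. Origin: centre of its underside, z up. 60 to 105 g.
- jar_small: Small jar of the same kind, 34 mm diameter, 32 mm high, standing on the wide jar's lid at the start. Origin: centre of its underside, z up. 22 to 40 g.
- soap_a: One of two equal cream soap wedges (50-100 g) under the wide jar. In mm: 34 high, 56 long; head 46 wide, tail 22; ends parallel, one long side straight and square to them, the other sloping. Origin: underside, on the head's end face, 11 in from the straight side. x points tail to head (soap at x -56..0); straight side y -11, slope y +35 (head) to +11 (tail). Grip the ends at x -28, y 0.
- soap_b: The other of two equal cream soap wedges (50-100 g) under the wide jar. In mm: 34 high, 56 long; head 46 wide, tail 22; ends parallel, one long side straight and square to them, the other sloping. Origin: underside, on the head's end face, 11 in from the straight side. x points tail to head (soap at x -56..0); straight side y -11, slope y +35 (head) to +11 (tail). Grip the ends at x -28, y 0.
- soap_tray: Fixed white rectangular tray, outside 76 (x) by 88 (y) mm, 10 high; inside 68 by 80; floor 3 thick. Origin: centre of the underside. Packed, the soaps lie along x, straight sides along the walls at y + and y -: one has its head at x +, straight side at y - (soap origin near x 28, y -25 mm), the other is turned half round (near -28, +25). Either soap may take either place; no other way fits.
- nest_wide: Fixed white round nest for the wide jar: a shallow dish, inside diameter 66 mm, outside 74 mm, 10 mm high, floor 3 mm thick. Origin: centre of the underside.
- nest_small: Fixed white round nest for the small jar: a shallow dish, inside diameter 48 mm, outside 56 mm, 10 mm high, floor 3 mm thick. Origin: centre of the underside.
- carton: Bystander: upright dark teal carton, 40 by 40 mm, 55 mm high, loose. Origin: centre of its underside.
- label_roll: Bystander: roll of paper labels lying flat, 48 mm outside diameter with a 24 mm hole, 25 mm high, loose. Origin: centre of its underside.
Things that resemble listed ones, but are neither listed nor needed, are in the scene too. Leave any yellow look-alike of the nest_wide alone.

How it is judged:
By the outcome, as a careful person would: the job done as asked, in the order asked, and still so for the second after the job is handed in, with the robot touching nothing.
It also fails if it takes over 128 s, if anything falls off the work surface, if the arm or the gripper's body presses on something with over 40 N, if the wrist force passes 120 N, or if a joint passes its speed limit or range.

## Working session

There is one attempt and no reset: what is moved stays moved. The work goes in short steps, each a Python script; the robot and the scene stay as the last script left them, time stands still between calls to the robot, and variables do not carry over. Pictures are saved under pics/ and viewed, at most 14 in all, crops included, and the job is handed in when it is done.

```bash
mkdir -p pics; ls
python3 - <<'E'
from station import arm, snapshot, camera_info
import cv2
for n in ("top","scene"):
    im=snapshot(n); cv2.imwrite(f"pics/{n}0.png",im); cv2.imwrite(f"pics/{n}0x.png",cv2.resize(im,(800,600),interpolation=cv2.INTER_CUBIC))
    c=camera_info(n); print(n,c)
print(arm.read_time(),arm.read_eef_rot())
E
```

```text
pics
top {'fx': 422.83108653133394, 'fy': 422.83108653133394, 'cx': 252.82990675850664, 'cy': 199.53722002621288, 'R': array([[ 0.02184721, -0.99968108,  0.01266634],
       [-0.9963283 , -0.02281947, -0.08251777],
       [ 0.08278049, -0.01081705, -0.9965091 ]]), 't': array([-0.07295161,  0.53201337,  0.991185  ])}
scene {'fx': 347.98895178879786, 'fy': 347.98895178879786, 'cx': 260.4679357792273, 'cy': 193.14372762595156, 'R': array([[ 0.60717991,  0.79455235,  0.00437211],
       [ 0.63603238, -0.48272963, -0.60202568],
       [-0.47623037,  0.3683187 , -0.79846475]]), 't': array([-0.2668741 , -0.30380005,  1.16503935])}
0.1 [ 9.86673242e-01  1.62710089e-01 -2.16016161e-04 -1.13758982e-03]
```

View pics/top0x.png

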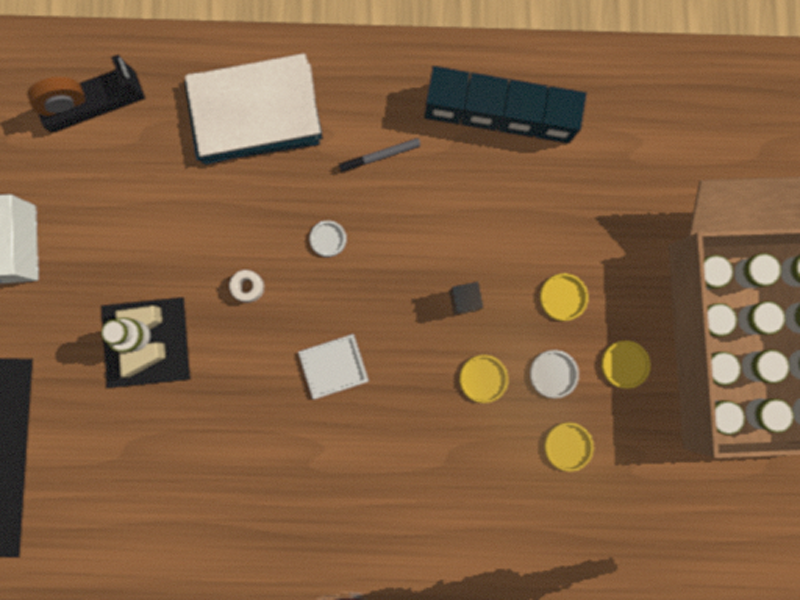

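View pics/scene0x.png

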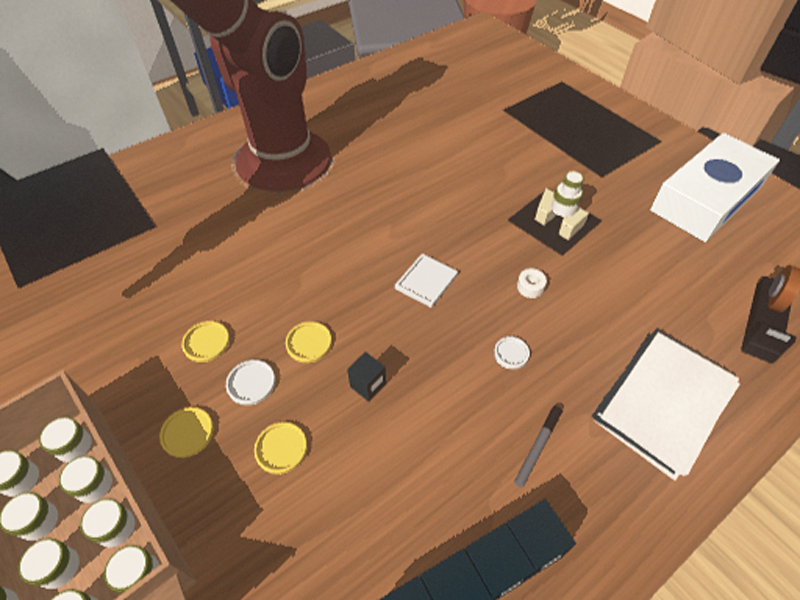

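The top view (800-px scale) shows the stack on the mat at (130,340), tray at (333,366), label roll at (246,286) and carton at (467,298). The white small nest is at (328,239). The wide nest candidates are white (554,374) and yellow (484,379), (564,297), (626,365), (569,447); the white one fits because the listed nest is white. I'll confirm it in a crop.

```bash
cat > h.py <<'E'
import cv2, numpy as np
from station import arm, snapshot, camera_info, ticket
def ray(n,uv,z):
    c=camera_info(n); R,t=c["R"],c["t"]; uv=np.atleast_2d(uv)
    d=np.c_[(uv[:,0]-c["cx"])/c["fx"],(uv[:,1]-c["cy"])/c["fy"],np.ones(len(uv))]@R
    o=-R.T@t
    return o+d*((np.atleast_1d(z)-o[2])/d[:,2])[:,None]
def proj(n,X):
    c=camera_info(n); p=np.atleast_2d(X)@c["R"].T+c["t"]
    return np.c_[p[:,0]/p[:,2]*c["fx"]+c["cx"],p[:,1]/p[:,2]*c["fy"]+c["cy"]]
def quat(yaw):   # tool down, tool y axis (closing line) at angle yaw+90deg ... see down()
    return [np.cos(yaw/2),np.sin(yaw/2),0,0]   # tool x at angle yaw, tool y at yaw-90
E
python3 - <<'E'
from h import *
t=cv2.imread("pics/top0.png"); s=cv2.imread("pics/scene0.png")
def crop(im,x,y,w,h,W,H): return cv2.resize(im[y:y+h,x:x+w],(W,H),interpolation=cv2.INTER_CUBIC)
a=crop(t,60,185,66,66,400,400); b=crop(s,320,100,66,66,400,400)
c=crop(t,285,175,140,140,200,200); d=crop(t,185,205,60,60,200,200); e=crop(t,190,135,40,40,200,200);f=crop(t,140,165,40,40,200,200)
cv2.imwrite("pics/c1.png",np.vstack([np.hstack([a,b]),np.hstack([c,d,e,f])]))
for nm,im in(("top",t),("scene",s)):
    hsv=cv2.cvtColor(im,cv2.COLOR_BGR2HSV)
    m=((hsv[...,1]<45)&(hsv[...,2]>120)).astype(np.uint8)
    for k in cv2.findContours(m,cv2.RETR_EXTERNAL,cv2.CHAIN_APPROX_NONE)[0]:
        A=cv2.contourArea(k)
        if A>150:
            M=cv2.moments(k); uv=[M["m10"]/M["m00"],M["m01"]/M["m00"]]
            P=ray(nm,k[:,0].astype(float),.01)[:,:2].astype(np.float32)
            r=cv2.minAreaRect(P*1000)
            print(nm,A,np.round(uv,1),ray(nm,uv,.01)[0].round(4),np.round(r[0],1),np.round(r[1],1),round(r[2],1))
E
```

```text
top 246.0 [466.2 266.9] [ 0.3833 -0.5789  0.01  ] [ 383.2 -579.7] [43.  41.4] 1.2
top 249.5 [497.  265.6] [ 0.388  -0.6537  0.01  ] [ 388.4 -653.8] [40.6 44.2] 1.2
top 237.5 [463.7 235.2] [ 0.4594 -0.5744  0.01  ] [ 459.9 -575.1] [39.  43.8] 89.0
top 247.0 [494.4 234.2] [ 0.4637 -0.6495  0.01  ] [ 464.1 -650.6] [43.6 44.3] 1.2
top 679.0 [354.3 238.9] [ 0.4447 -0.3084  0.01  ] [ 444.6 -308.8] [72.2 70.3] 0.3
top 1116.5 [212.7 234.2] [0.4485 0.0336 0.01  ] [448.9  33.5] [76.  89.5] 19.6
top 230.5 [461.1 203.9] [ 0.5354 -0.5695  0.01  ] [ 535.3 -569.5] [44.  39.4] 1.3
top 238.0 [491.7 202.8] [ 0.54   -0.6447  0.01  ] [ 539.6 -644.3] [41.8 44.3] 88.7
top 293.5 [157.2 182.8] [0.57   0.1719 0.01  ] [570.2 171.7] [48.6 46. ] 46.6
top 226.0 [458.7 173.2] [ 0.611 -0.565  0.01 ] [ 610.3 -565.7] [39.5 42.6] 89.0
top 238.5 [489.2 172. ] [ 0.6158 -0.6404  0.01  ] [ 616.2 -640.2] [43.4 44.2] 62.8
top 378.0 [209.2 152.4] [0.6479 0.048  0.01  ] [647.6  48.6] [52.  53.8] 1.4
top 1115.0 [ 11.1 152.3] [0.6364 0.529  0.01  ] [637.5 527.1] [135.6  57.7] 4.1
top 3954.0 [161.3  66.8] [0.8601 0.1734 0.01  ]
[... 1019 characters left out ...]
648.8  48.5] [53.9 59.7] 21.2
scene 4449.0 [428.6 257.9] [0.8577 0.1747 0.01  ] [853.1 177.9] [137.3 215.8] 11.1
scene 233.0 [339.7 180.8] [0.567  0.1753 0.01  ] [566.7 175.3] [46.  63.6] 27.8
scene 715.0 [272.4 178.8] [0.4503 0.0329 0.01  ] [449.5  34.1] [78.7 94.4] 19.2
scene 2947.5 [456.1 118.5] [0.6097 0.6535 0.01  ] [603.9 666.7] [141.3 341.7] 6.0
scene 296.0 [116.4  26.5] [-0.5792  0.0267  0.01  ] [-615.    39.2] [ 44.  368.2] 76.1
scene 193.5 [406.3   4.2] [0.0186 1.1511 0.01  ] [  30.8 1133.2] [142.8 122.5] 53.2
scene 1590.5 [253.9  12.7] [-0.331   0.5527  0.01  ] [-309.1  573.2] [308.6 292.3] 61.0
scene 10292.0 [49.1 50.6] [-0.5619 -0.2526  0.01  ] [-648.2 -204.6] [396.1 870.9] 76.8
```

View pics/c1.png

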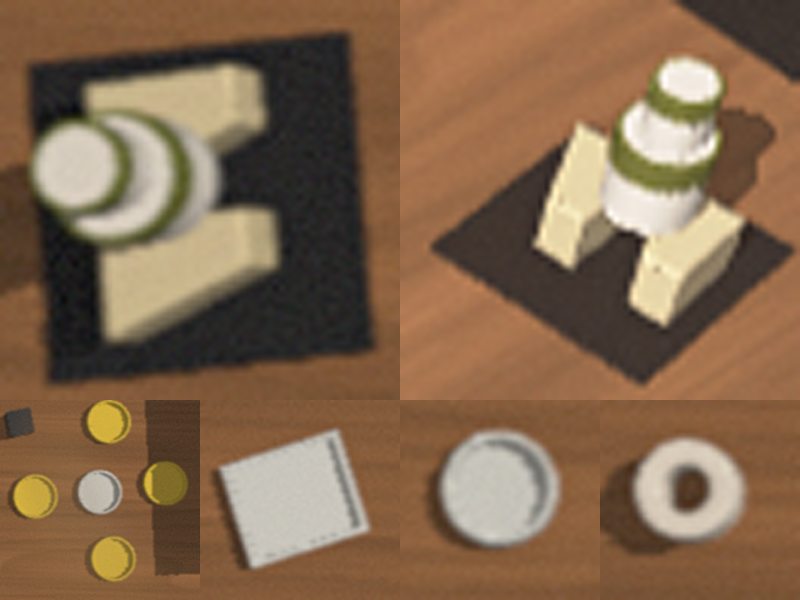

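The crop confirms the white nest among the four yellow dishes, with the wide nest at top px (354,239). Both soaps show their narrow tail ends at the image right, with straight sides up. Next I'll locate the jars.

Run:
```python
from h import *
for nm,roi in(("top",(60,190,45,50)),("scene",(345,102,45,45))):
    im=cv2.imread(f"pics/{nm}0.png"); x,y,w,h=roi; c=im[y:y+h,x:x+w]
    c=cv2.resize(c,None,fx=4,fy=4,interpolation=cv2.INTER_CUBIC); hsv=cv2.cvtColor(c,cv2.COLOR_BGR2HSV)
    m=((hsv[...,1]<50)&(hsv[...,2]>130)).astype(np.uint8)
    for k in cv2.findContours(m,cv2.RETR_EXTERNAL,cv2.CHAIN_APPROX_NONE)[0]:
        if cv2.contourArea(k)>300:
            e=cv2.fitEllipse(k); uv=(np.array(e[0])+.5)/4-.5+[x,y]
            print(nm,"white",cv2.contourArea(k)/16,uv.round(1),np.round(np.array(e[1])/4,1),ray(nm,uv,.110)[0].round(4),ray(nm,uv,.078)[0].round(4))
    g=((hsv[...,0]>25)&(hsv[...,0]<45)&(hsv[...,1]>110)).astype(np.uint8)
    for k in cv2.findContours(g,cv2.RETR_EXTERNAL,cv2.CHAIN_APPROX_NONE)[0]:
        if cv2.contourArea(k)>200: print(nm,"olive",cv2.contourArea(k)/16,(np.array(cv2.boundingRect(k))/4+[x,y,0,0]).round(1))
st=np.array(arm.read_joint_positions())
for p in [(.47,.36,.2),(.449,.034,.1),(.4447,-.3078,.1),(.648,.048,.1)]:
    for yw in np.arange(-180,180,45):
        q=arm.ik(p,quat(np.radians(yw)))
        if q is not None: print(p,yw,np.round(q,2)[[0,4,6]])
```

```text
top white 59.84375 [ 88.1 214.7] [13.3 17. ] [0.485 0.297 0.11 ] [0.4863 0.3091 0.078 ]
top white 128.625 [ 71.9 212. ] [12.6 13. ] [0.49   0.3322 0.11  ] [0.4914 0.3455 0.078 ]
top white 125.46875 [ 79.  213.9] [17.  18.2] [0.4864 0.3168 0.11  ] [0.4877 0.3295 0.078 ]
top olive 23.40625 [ 82.8 204.8   8.2  19.8]
scene white 105.78125 [360.1 133.2] [ 9.9 17.7] [0.5306 0.2614 0.11  ] [0.5116 0.2928 0.078 ]
scene white 92.625 [363.7 122.1] [ 8.1 16.3] [0.5068 0.3016 0.11  ] [0.4866 0.335  0.078 ]
scene white 47.65625 [367.2 112.9] [6.3 9.8] [0.4866 0.3379 0.11  ] [0.4654 0.3731 0.078 ]
scene olive 55.6875 [355.  120.5  18.   10.8]
scene olive 26.9375 [361.  112.5  11.8   7.5]
(0.47, 0.36, 0.2) -180 [-0.19  0.71  0.24]
(0.47, 0.36, 0.2) -135 [-0.08  0.92  0.86]
(0.47, 0.36, 0.2) -90 [-0.08  0.92  1.65]
(0.47, 0.36, 0.2) -45 [-0.87 -0.25 -2.82]
(0.47, 0.36, 0.2) 0 [-0.45  0.32 -2.56]
(0.47, 0.36, 0.2) 45 [-0.34  0.48 -1.91]
(0.47, 0.36, 0.2) 90 [-0.31  0.52 -1.16]
(0.47, 0.36, 0.2) 135 [-0.25  0.62 -0.46]
(0.449, 0.034, 0.1) -180 [0.13 0.66 0.79]
(0.449, 0.034, 0.1) -135 [0.48 1.14 1.09]
[... 260 characters left out ...]
47, -0.3078, 0.1) -180 [0.91 0.69 1.48]
(0.4447, -0.3078, 0.1) -135 [ 0.21 -0.75 -2.65]
(0.4447, -0.3078, 0.1) -90 [ 0.32 -0.53 -2.07]
(0.4447, -0.3078, 0.1) -45 [ 0.44 -0.27 -1.53]
(0.4447, -0.3078, 0.1) 0 [ 0.53 -0.07 -0.94]
(0.4447, -0.3078, 0.1) 45 [ 0.62  0.13 -0.34]
(0.4447, -0.3078, 0.1) 90 [0.71 0.32 0.26]
(0.4447, -0.3078, 0.1) 135 [0.82 0.53 0.85]
(0.648, 0.048, 0.1) -180 [0.28 0.76 0.85]
(0.648, 0.048, 0.1) -135 [0.45 1.12 1.4 ]
(0.648, 0.048, 0.1) -90 [-0.37 -0.54 -2.79]
(0.648, 0.048, 0.1) -45 [-0.25 -0.29 -2.21]
(0.648, 0.048, 0.1) 0 [-0.15 -0.08 -1.61]
(0.648, 0.048, 0.1) 45 [-0.03  0.16 -1.02]
(0.648, 0.048, 0.1) 90 [ 0.08  0.37 -0.42]
(0.648, 0.048, 0.1) 135 [0.18 0.57 0.2 ]
```

```bash
cat >> h.py <<'E'
def pick(x,y,ztcp,yaw,zsafe,effort=30,opening=1.0,vel=.08):
    q=quat(yaw); arm.movep([x,y,zsafe],q)
    if abs(arm.read_opening()-opening)>.03: arm.move_gripper(opening)
    arm.line_to([x,y,ztcp],vel); print("down",arm.read_ft_force().round(1) if hasattr(arm.read_ft_force(),'round') else arm.read_ft_force())
    arm.move_gripper(0.0,effort); arm.pause(.2)
    arm.line_to([x,y,zsafe],.12); print("held",arm.read_opening(),arm.read_finger_force(),arm.read_time())
def place(x,y,ztcp,yaw,zsafe,open_to=1.0,stop=4.0):
    q=quat(yaw); arm.movep([x,y,zsafe],q); arm.line_to([x,y,ztcp+.02],.15)
    f0=np.array(arm.read_ft_force())[2]; z=ztcp+.02
    while z>ztcp-.003:
        z-=.002; arm.line_to([x,y,z],.04); df=np.array(arm.read_ft_force())[2]-f0
        if df>stop: break
    print("touch z-ztcp",round(z-ztcp,4),"df",round(df,1)); arm.pause(.2)
    arm.move_gripper(open_to); arm.pause(.2); arm.line_to([x,y,zsafe],.12); print("t",arm.read_time())
E
python3 - <<'E'
from h import *
pick(.4885,.3345,.078+.085,np.pi/2,.26,25)
place(.648,.0483,.003+.085,np.pi/2,.26,open_to=.75)
cv2.imwrite("pics/top1.png",snapshot("top")); cv2.imwrite("pics/scene1.png",snapshot("scene"))
def crop(n,x,y,w,h,W,H): im=cv2.imread(n); return cv2.resize(im[y:y+h,x:x+w],(W,H),interpolation=cv2.INTER_CUBIC)
cv2.imwrite("pics/c2.png",np.vstack([np.hstack([crop("pics/top1.png",60,185,66,66,300,300),crop("pics/scene1.png",320,100,66,66,300,300)]),np.hstack([crop("pics/top1.png",180,120,60,60,300,300),crop("pics/scene1.png",297,190,60,60,300,300)])]))
E
```

```text
down [ 0.3 -0.7 -0.5]
held 0.3882168392665738 24.874744713306427 6.6083
touch z-ztcp -0.004 df 5.8
t 14.4417
```

View pics/c2.png

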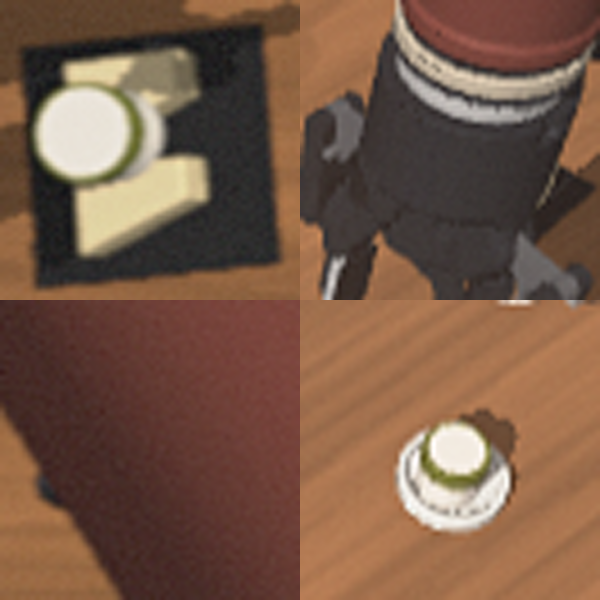

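The scene view shows the small jar standing inside its nest at crop (455,475), and the wide jar is now fully visible in the top view. Now the wide jar.

Run:
```python
from h import *
c=cv2.imread("pics/top1.png")[190:240,60:105]
c=cv2.resize(c,None,fx=4,fy=4,interpolation=cv2.INTER_CUBIC); hsv=cv2.cvtColor(c,cv2.COLOR_BGR2HSV)
m=((hsv[...,1]<50)&(hsv[...,2]>130)).astype(np.uint8)
k=max(cv2.findContours(m,cv2.RETR_EXTERNAL,cv2.CHAIN_APPROX_NONE)[0],key=cv2.contourArea)
e=cv2.fitEllipse(k); uv=(np.array(e[0])+.5)/4-.5+[60,190]; P=ray("top",uv,.078)[0]; print(P,np.array(e[1])/4)
pick(P[0],P[1],.034+.090,np.pi/2,.24,30)
cv2.imwrite("pics/top2.png",snapshot("top")); cv2.imwrite("pics/scene2.png",snapshot("scene"))
place(.4446,-.3075,.003+.090,np.pi/2,.24,open_to=.9)
cv2.imwrite("pics/top3.png",snapshot("top")); cv2.imwrite("pics/scene3.png",snapshot("scene"))
def crop(n,x,y,w,h,W,H): im=cv2.imread(n); return cv2.resize(im[y:y+h,x:x+w],(W,H),interpolation=cv2.INTER_CUBIC)
cv2.imwrite("pics/c3.png",np.vstack([np.hstack([crop("pics/top3.png",60,185,66,66,300,300),crop("pics/scene3.png",320,100,66,66,300,300)]),np.hstack([crop("pics/top3.png",320,200,60,60,300,300),crop("pics/scene3.png",130,210,60,60,300,300)])]))
```

```text
[0.48827553 0.33212499 0.078     ] [18.99122238 19.87199211]
down [-0.2 -0.1 -0.2]
held 0.576585791438307 31.189690232276917 19.475
touch z-ztcp -0.004 df 8.3
t 28.0583
```

View pics/c3.png

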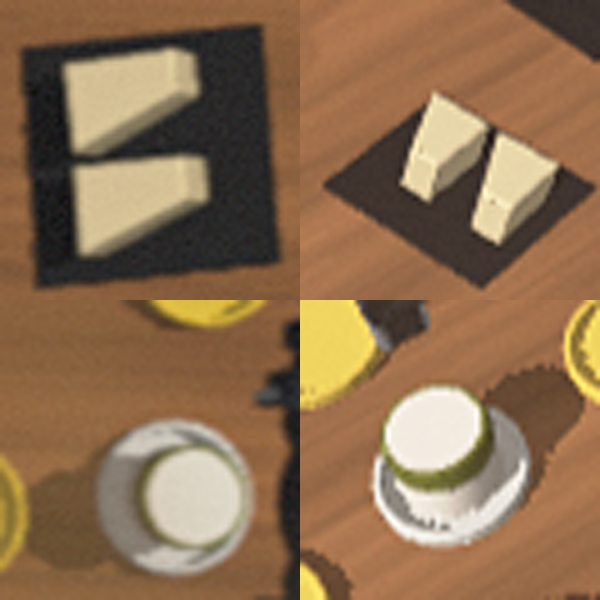

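The wide jar stands in the white nest, and both soaps lie with heads to the left (+y) and straight sides up (+x). Next I'll extract the soap top faces.

Run:
```python
from h import *
for nm,(x,y,w,h) in(("top",(60,185,66,66)),("scene",(325,110,60,55))):
    im=cv2.imread(f"pics/{nm}3.png"); S=8
    c=cv2.resize(im[y:y+h,x:x+w],None,fx=S,fy=S,interpolation=cv2.INTER_CUBIC); hsv=cv2.cvtColor(c,cv2.COLOR_BGR2HSV)
    m=((hsv[...,0]>18)&(hsv[...,0]<40)&(hsv[...,2]>90)&(hsv[...,1]<130)).astype(np.uint8)
    v=hsv[...,2]; th,_=cv2.threshold(v[m>0].reshape(-1,1),0,255,cv2.THRESH_OTSU); print(nm,"otsu",th)
    top=(m&(v>th)).astype(np.uint8); top=cv2.morphologyEx(top,cv2.MORPH_OPEN,np.ones((9,9)))
    vis=c.copy()
    for k in cv2.findContours(top,cv2.RETR_EXTERNAL,cv2.CHAIN_APPROX_NONE)[0]:
        if cv2.contourArea(k)<80*64: continue
        hu=cv2.convexHull(k); P=ray(nm,(k[:,0]+.5)/S-.5+[x,y],.034)[:,:2]
        q=cv2.approxPolyN(k,4,ensure_convex=True).reshape(-1,2) 
        Q=ray(nm,(q+.5)/S-.5+[x,y],.034)[:,:2]
        print(nm,cv2.contourArea((P*1000).astype(np.float32)),"(1904)",(Q*1000).round(1).tolist(),"len",np.linalg.norm(Q-np.roll(Q,-1,0),axis=1).round(4))
        cv2.polylines(vis,[q.astype(int)],True,(0,0,255),1)
    cv2.imwrite(f"pics/v_{nm}.png",vis)
a=cv2.imread("pics/v_top.png");b=cv2.imread("pics/v_scene.png")
cv2.imwrite("pics/v.png",np.hstack([cv2.resize(a,(400,400)),cv2.resize(b,(400,400))]))
```

```text
top otsu 169.0
top 1963.9994688830338 (1904) [[457.7, 285.2], [426.6, 347.1], [471.2, 351.9], [479.1, 289.2]] len [0.0693 0.0449 0.0632 0.0217]
top 1966.3756089052185 (1904) [[512.3, 292.6], [480.3, 353.0], [524.0, 360.5], [535.2, 297.6]] len [0.0683 0.0444 0.0638 0.0235]
scene otsu 192.0
scene 2376.0337384920567 (1904) [[521.9, 365.4], [545.9, 282.5], [526.6, 279.7], [477.3, 358.8]] len [0.0863 0.0195 0.0932 0.0451]
scene 2311.3093345547095 (1904) [[468.0, 357.4], [492.9, 274.9], [469.5, 272.7], [424.9, 352.3]] len [0.0862 0.0236 0.0912 0.0434]
```

View pics/v.png

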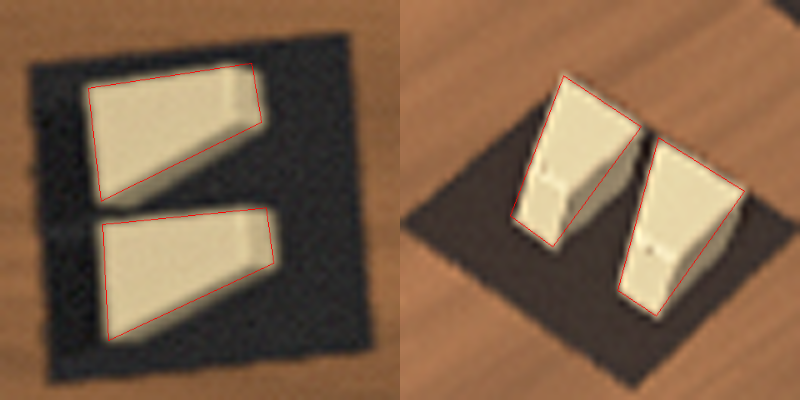

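The fitted quads match the head and straight edges in both views; the tail ends include some of the end face, so I'll use the head corners. Picking the farther soap first.

```bash
cat >> h.py <<'E'
TR=np.array([.4492,.0337]); TY=19.4
def grip(corner,deg):
    a=np.radians(deg); xd=np.array([np.cos(a),np.sin(a)]); yd=np.array([-xd[1],xd[0]])
    return np.array(corner)+.011*yd-.028*xd
def slot(sy):
    a=np.radians(TY); return TR+sy*np.array([-np.sin(a),np.cos(a)])
U=grip((.5230,.3630),99.6); L=grip((.4696,.3546),96.5)
E
python3 - <<'E'
from h import *
print(U,L)
for p,d in((U,189.6),(L,186.5),(L,6.5),(slot(-.025),109.4),(slot(.025),109.4),(slot(.025),-70.6)):
    for z in(.088,.24):
        q=arm.ik([*p,z],quat(np.radians(d))); print(d,z,None if q is None else np.round(q,2))
pick(*U,.086,np.radians(189.6),.24,40)
place(*slot(-.025),.003+.086,np.radians(109.4),.24,open_to=.92)
q=arm.read_joint_positions(); arm.movep([.50,.20,.28],quat(np.radians(150)))
cv2.imwrite("pics/top4.png",snapshot("top")); cv2.imwrite("pics/scene4.png",snapshot("scene"))
def crop(n,x,y,w,h,W,H): im=cv2.imread(n); return cv2.resize(im[y:y+h,x:x+w],(W,H),interpolation=cv2.INTER_CUBIC)
cv2.imwrite("pics/c4.png",np.vstack([np.hstack([crop("pics/top4.png",185,205,56,56,400,400),crop("pics/scene4.png",245,150,56,56,400,400)])]))
E
```

```text
[0.51682357 0.33355765] [0.4618404  0.32553475]
189.6 0.088 [-0.12  1.01 -0.9   1.7   0.96  0.94  0.33]
189.6 0.24 [-0.03  0.87 -1.11  1.59  0.82  1.21  0.43]
186.5 0.088 [-0.15  0.95 -0.87  1.85  0.98  0.84  0.15]
186.5 0.24 [-0.01  0.83 -1.17  1.74  0.83  1.16  0.26]
6.5 0.088 [-0.46  0.8  -0.3   1.86  0.42  0.55 -2.5 ]
6.5 0.24 [-0.34  0.6  -0.49  1.74  0.35  0.89 -2.44]
109.4 0.088 [ 0.36  0.79 -0.65  2.15  0.98  0.54 -0.71]
109.4 0.24 [ 0.6   0.59 -1.    2.02  0.65  0.89 -0.43]
109.4 0.088 [ 0.21  0.76 -0.59  2.18  0.97  0.48 -0.81]
109.4 0.24 [ 0.5   0.57 -1.01  2.05  0.64  0.87 -0.54]
-70.6 0.088 [-0.65  0.82  0.74  2.21 -1.15  0.58 -1.81]
-70.6 0.24 [-0.9   0.64  1.14  2.09 -0.75  0.91 -2.13]
down [-0.6  0.1 -0. ]
held 0.6457608700800261 43.81970102665946 34.8083
touch z-ztcp -0.002 df 4.2
t 42.0167
```

View pics/c4.png

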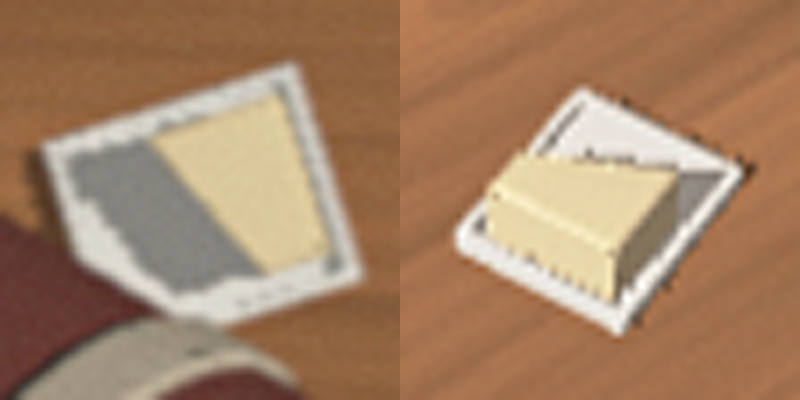

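The first soap lies flat in the tray, with its straight side along the right wall and its head up. I'll measure its edge in the tray frame, then place the second.

Run:
```python
from h import *
S=8;x,y=185,205; im=cv2.imread("pics/top4.png")[y:y+56,x:x+56]
c=cv2.resize(im,None,fx=S,fy=S,interpolation=cv2.INTER_CUBIC); hsv=cv2.cvtColor(c,cv2.COLOR_BGR2HSV)
m=((hsv[...,0]>18)&(hsv[...,0]<40)&(hsv[...,2]>150)&(hsv[...,1]>45)&(hsv[...,1]<130)).astype(np.uint8)
k=max(cv2.findContours(m,cv2.RETR_EXTERNAL,cv2.CHAIN_APPROX_NONE)[0],key=cv2.contourArea)
q=cv2.approxPolyN(k,4,ensure_convex=True).reshape(-1,2); Q=ray("top",(q+.5)/S-.5+[x,y],.037)[:,:2]-TR
a=np.radians(TY); print((Q@np.array([[np.cos(a),-np.sin(a)],[np.sin(a),np.cos(a)]])*1000).round(1))
pick(*L,.086,np.radians(6.5),.24,40)
arm.movep([*slot(.025),.24],quat(np.radians(109.4))); 
cv2.imwrite("pics/sceneh.png",snapshot("scene"))
```

```text
[[-27.9 -40.1]
 [-27.4 -14.5]
 [ 28.3   9.2]
 [ 28.  -39.7]]
down [-0.1  0.5 -0.2]
held 0.6448434168808451 42.933175668586046 49.25
```

The slope edge runs from −14.5 to 9.2 mm against a nominal −14 to 10. Placing the second soap at its nominal slot.

Run:
```python
from h import *
place(*slot(.0255),.003+.086,np.radians(109.4),.24,open_to=.92)
arm.movep([.45,-.15,.30],quat(np.radians(90)))
t=snapshot("top"); s=snapshot("scene")
cv2.imwrite("pics/top5.png",t)
r=lambda im,x,y,w: cv2.resize(im[y:y+w,x:x+w],(300,300),interpolation=cv2.INTER_CUBIC)
cv2.imwrite("pics/c5.png",np.vstack([np.hstack([r(t,185,205,56),r(s,245,150,56)]),np.hstack([cv2.resize(t,(400,300)),cv2.resize(s,(400,300))])[:,:800] if False else np.hstack([cv2.resize(t[80:300,20:420],(300,300)),cv2.resize(s[100:320,100:400],(300,300))])]))
```

```text
touch z-ztcp -0.002 df 4.4
t 57.1583
```

View pics/c5.png

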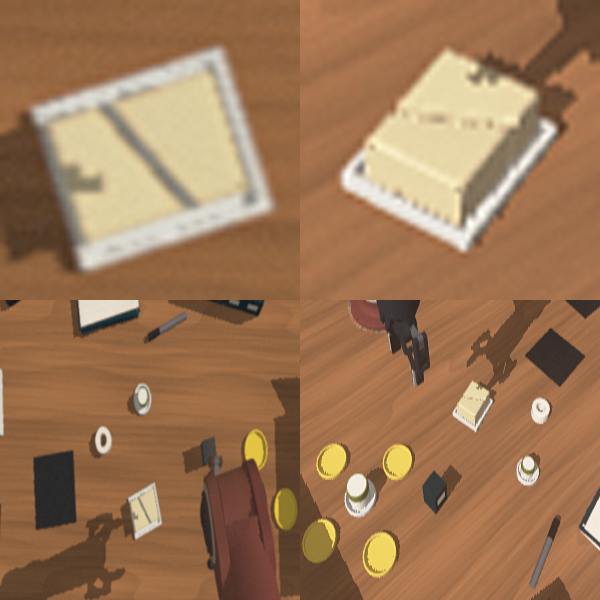

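Both soaps lie level in the tray, head to tail, with an even gap between the slopes. Both touched down at the same height, so they are on the floor. Both jars stand in their nests, and the carton and roll are where they were.

Run:
```python
from h import *
arm.pause(.5); print(ticket.finish_job())
```

```text
the job is handed in; nothing more can be done
None
```

The job is handed in after about 58 s of the 128 s allowed: both jars stand in their nests, the two soaps lie flat head to tail in the tray, and the carton and label roll looked untouched in the last pictures; I got no verdict back.

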